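# Hold a block heater's lid in its hinge for the pin

### The job

The block heater's lid has been washed and stands in the draining rack: lift it out by its grip bar and ease it down, standing open (upright, rimmed inner face towards the heater's control panel), so that its knuckle drops gently into the seat between the two fixed hinge knuckles and the holes line up. Finish while still holding it there by the grip bar, upright, still and without bearing down, so that a colleague can push the hinge pin through. Leave the pin, dust cover, tip box and bottle where they are.

Things in the scene. Friction and masses are not known exactly. Their poses are not given: they have to be found in the camera images.
- lid: Grey loose lid, 190 mm wide, 0.35 kg, upright in a rack slot. Origin: middle of the bore of its one steel knuckle (tube 58 mm long, 14 mm outside, 8 mm bore) at the bottom edge. y runs along the bore, z up the panel, +x out of the smooth outer face with the hinge leaf; the 8 mm rim is on the -x, inner face. Panel 6 mm thick (x -3 to 3), z = 9 to 159 mm above the bore axis.
- lid_grip (a point): Centre of the lid's grip bar, straight above the knuckle at the lid's z = 148 mm: a bar 16 mm thick (along the lid's x), 90 mm wide (y) and 30 mm tall (z = 133 to 163 mm), at the top edge. Pinch it from above across its 16 mm. Axes as the lid's.
- lid_left (a point): Left (+y) end of the lid knuckle's bore, on its axis, 29 mm from the lid's origin. Axes as the lid's.
- lid_right (a point): Right (-y) end of the lid knuckle's bore, on its axis, 29 mm from the lid's origin. Axes as the lid's.
- heater: White dry block heater, 230 mm deep (x), 220 mm wide (y), 90 mm high, with two aluminium tube blocks in its top; it does not move. Origin: centre of its underside, on the bench. Its control panel with display faces its -x (roughly towards the robot); the hinge is on its top at the back, +x.
- hinge_mid (a point): Middle of the hinge axis, 105 mm behind the heater's origin, 104 mm above the bench; axes as the heater's. Fixed knuckles (14 mm outside) at y = 32 to 60 mm either side leave a 64 mm gap for the lid's. Under the gap a seat with sloping sides, rims 3.5 mm below the axis; a knuckle resting in it is 0.5 mm below true alignment. The lid's origin belongs here, its axes parallel to these.
- hinge_left (a point): Point on the hinge axis 29 mm to the left (+y) of hinge_mid, where the left end of the lid's bore belongs.
- hinge_right (a point): Point on the hinge axis 29 mm to the right (-y) of hinge_mid, where the right end of the lid's bore belongs.
- rack: White and steel draining rack, 150 mm (x) by 230 mm (y), fixed; origin: centre of its underside. Two rails, 56 mm high, carry the panels; wire hoops rising 57 mm above the rails make two slots at x = -35 and 35 mm, with 1.5 mm play on each face of a panel. Panels stand across its x, rims towards its -x. Lift them straight up, at least 80 mm.
- dust_cover: Grey rimmed panel, 190 mm wide, 105 mm tall, with no knuckle and no grip bar, standing in the rack's other slot. Origin: middle of its bottom edge. To be left alone.
- hinge_pin: Loose steel hinge pin, 6 mm thick, 136 mm long with a 22 mm bent end, lying on the bench behind the heater. Origin: middle of its long part, on the bench. To be left alone.
- tip_box: Pipette tip box, blue with white lid, 85 x 122 x 65 mm, loose. Origin: centre of its underside. To be left alone.
- bottle: Reagent bottle, 60 mm across and 115 mm tall, loose. Origin: centre of its underside. To be left alone.
Not all that is in view belongs to the job. What is shaped like the lid but pink or purple is not meant.

How it is judged:
By the outcome, as a careful person would: the job done as asked, in the order asked, and still so for the second after the job is handed in, while the arm keeps its last pose, push and grip.
It also fails if it takes over 45 s, if anything falls off the work surface, if the arm or the gripper's body presses on something with over 40 N, if the wrist force passes 120 N, or if a joint passes its speed limit or range.

### The arm

A 6-joint arm with a two-finger parallel gripper is mounted at the origin on the work surface. World frame = base frame: x ahead of the robot, y to its left, z up, the work surface at z = 0. Lengths are in m, angles in rad, forces in N, time in s.
With the tool pointing down it reaches from about 0.35 to 1 m from the base axis. Payload 7.1 kg.
Tool frame: the origin (TCP) lies at the centre of the arm's flange, where the gripper is bolted on; the fingertips stand 173 mm ahead of it and the grasp point (between the pads) lies ahead of it (ctrl.tcp_to_grasp is the z of the grasp point in the tool frame, in m); z points along the fingers, y is the line along which they close (so a half turn about z gives the same grasp; the last joint's range is limited). The gripper opens to 85 mm and grips with 20 to 120 N. Pads are 22 mm wide; open, the fingers measure 114 mm over their backs; the gripper's body (76 mm by 85 mm) begins 54 mm behind the grasp point. The pads swing forward as they close: fully open they stand 13 mm farther back than shut.
Start: joints at [1.233, 0.423, 1.63, -0, 1.089, -0.019], TCP at [0.196, 0.594, 0.405] pointing down, gripper open.
Joint ranges: [-3, 3], [-0.9, 2.11], [0.09, 2.58], [-1.31, 4.45], [0.11, 2.69], [-2.54, 2.54]. Speed limits (rad/s): [2.39, 2.39, 3.01, 3.14, 3.14, 3.14].

### API

Orientations are given as [roll, pitch, yaw] about the fixed x, y, z axes, in that order (R = Rz(yaw) Ry(pitch) Rx(roll)).
In Python, from workcell import ctrl gives the robot as it stands.
- The arm moves only by the shell command python3 -m jog 'ROWS' [FORCE]. ROWS is JSON, a list that holds one entry, the list of rows, each a list of 5 numbers: the gripper command: -1 is fully open, 1 is shut, values between are in proportion, then the shift along the world's x, y, z in mm, then the turn about the world's z in degrees. In form: [[[claw, tx, ty, tz, spin], ...]]. A call has 1 to 5 rows; each row shifts and turns the commanded pose from where the row before left it; what a row does not reach is not made up. A row lasts 1/10 s, in which the tool goes at most 50 mm and 8.59 degrees, less where a joint would pass 70% of its speed; a pose out of reach is approached as far as the arm can. A call with a gripper value outside its range is refused whole. The fingers move at their own pace and stop on an object; FORCE is the grip in N (left out, the last holds). Time passes only in rows, so rows that do not move let the fingers close. It gives the time, the measured TCP pose, the force, the opening and the grip force at its end, in the units of the state.
- ctrl.get_state(): the state, without advancing time (a new reading comes with each control period).
- ctrl.camera(name): name is "side" or "top"; returns the picture (480x640x3 uint8, red, green, blue); there is no depth.
- ctrl.calibration(name): a dict with "vertical_fov" (degrees; the focal length in pixels is half the picture's height over the tangent of half this angle, whatever the lens; pixels are square), "cx", "cy" (the principal point, pixels), "R" (3x3) and "t" (3): a world point X has camera coordinates R X + t. Camera axes: x right, y down, z forward; pixel columns grow to the right and rows downward; lengths in m; the calibration is good to about 2 mm. A picture is of the moment at which its call begins. calibration takes no time and is no camera call.
- ctrl.hand_in(): hands the job in; it is judged then, once.
The state is a dict: "time_s": time; "joint_pos": joint angles; "qvel": joint speeds; "tau": joint torques, N m; "position": TCP position; "eef_rot": TCP orientation; "force": force on the tool from outside, world axes, zero at the start; "torque": the same for the moment, N m; "grip_width": opening from 0.0 (shut) to 1.0 (fully open); "finger_force": force on a finger pad.
Only numpy, scipy, OpenCV 4.12 (cv2) and the standard library are available. Lean on these libraries where they do the work, as an engineer would, in place of code of your own. Each camera call takes 0.05 s, during which the arm holds its last target. There are 200 camera calls.

## Working session

There is one attempt and no reset: what is moved stays moved. The work goes in short steps, Python scripts to look and compute and a shell command to move; the robot and the scene stay as the last step left them, time stands still between calls to the robot, and variables do not carry over. Pictures are saved under pics/ and viewed, at most 10 in all, crops included, and the job is handed in when it is done.

```bash
mkdir -p pics && python3 - <<'E'
from workcell import ctrl
import cv2, numpy as np
for n in ("side","top"):
    cv2.imwrite(f"pics/{n}0.png",ctrl.camera(n)[:,:,::-1])
    c=ctrl.calibration(n); print(n,c["vertical_fov"],c["cx"],c["cy"],np.round(c["R"],4).tolist(),np.round(c["t"],4).tolist(), "pos",np.round(-np.array(c["R"]).T@np.array(c["t"]),3), [k for k in c])
s=ctrl.get_state(); print(s, ctrl.tcp_to_grasp)
E
```

```text
side 52.914804814942556 311.55330833857556 238.7702847691717 [[0.9683, -0.2497, -0.0103], [-0.1402, -0.5087, -0.8495], [0.2069, 0.8239, -0.5276]] [-0.5099, 0.2112, 0.9281] pos [ 0.331 -0.785  0.664] ['vertical_fov', 'cx', 'cy', 'R', 't']
top 54.91492239521448 318.76902582905984 235.93914160114022 [[-0.03, -0.9995, 0.0005], [-0.9874, 0.0296, -0.1555], [0.1554, -0.0052, -0.9878]] [0.0905, 0.5583, 1.2493] pos [0.36  0.08  1.321] ['vertical_fov', 'cx', 'cy', 'R', 't']
{'time_s': 0.1, 'joint_pos': array([ 1.23302238e+00,  4.23787512e-01,  1.63062180e+00, -6.40025479e-06,
        1.08859449e+00, -1.90091015e-02]), 'qvel': array([ 0.00067752, -0.00253838, -0.00058256,  0.00139268, -0.00043855,
        0.0018367 ]), 'tau': array([ 4.19498974e-04, -5.58427405e+01, -2.82445318e+01,  2.63144659e-05,
        3.00385625e-03,  5.73045099e-05]), 'position': array([0.19576829, 0.59327986, 0.4040056 ]), 'eef_rot': array([-3.14018165e+00, -2.11578887e-05,  2.82283076e+00]), 'force': array([-0.54335123, -0.11810512, -0.14932991]), 'torque': array([-0.02131901,  0.00958347,  0.01055441]), 'finger_force': 0.0, 'grip_width': 1.002933477744555} 0.1547
```

View pics/side0.png

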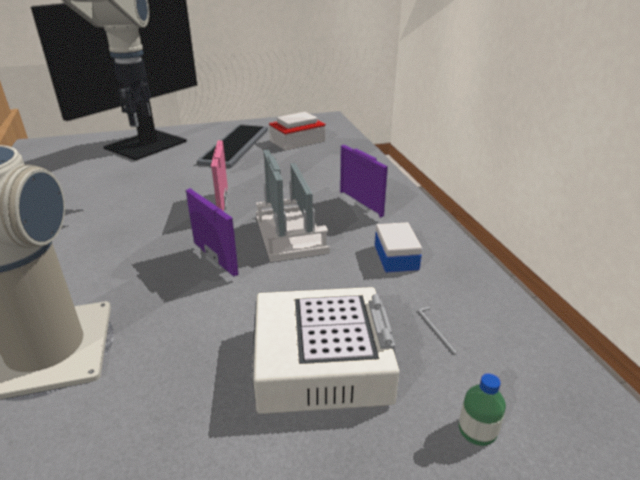

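View pics/top0.png

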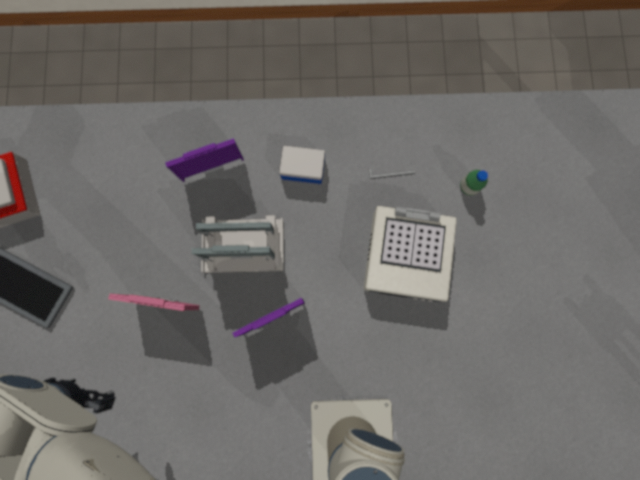

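The lid (taller panel with grip bar) is in the rack slot nearer the robot: top about (233,252), side about (273,190). The dust cover is behind it at top (233,227). The heater is at top (412,252), with its hinge at the back, about (417,214). Next I'll zoom in.

```bash
python3 - <<'E'
import cv2
a=cv2.imread("pics/top0.png");b=cv2.imread("pics/side0.png")
r=lambda im,x,y,w,h,s:cv2.resize(im[y:y+h,x:x+w],None,fx=s,fy=s,interpolation=cv2.INTER_CUBIC)
# top: heater | rack, 4x, 100x100.. each
t=cv2.hconcat([r(a,185,205,110,75,3.6),r(a,360,198,110,75,3.6)]);cv2.imwrite("pics/t1.png",r(a,185,205,110,75,7))
cv2.imwrite("pics/t2.png",r(a,358,198,110,110,5.4))
cv2.imwrite("pics/s1.png",r(b,240,140,100,120,5))
cv2.imwrite("pics/s2.png",r(b,245,280,160,135,4.4))
E
```

```text
(no output)
```

View pics/t1.png

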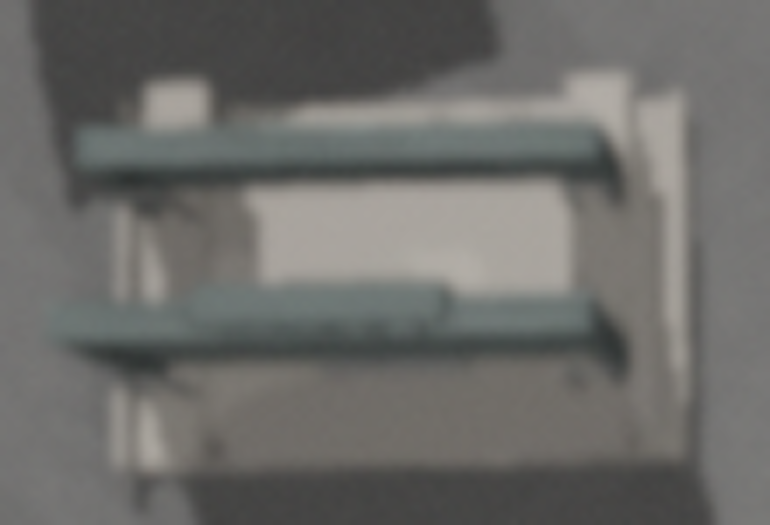

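View pics/t2.png

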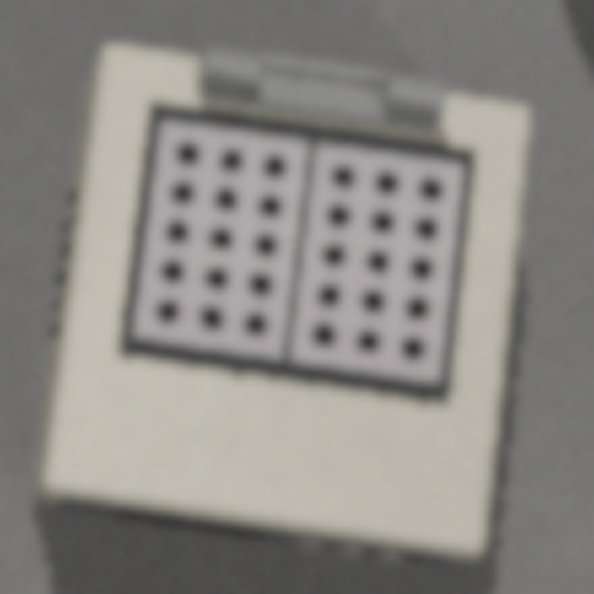

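View pics/s2.png

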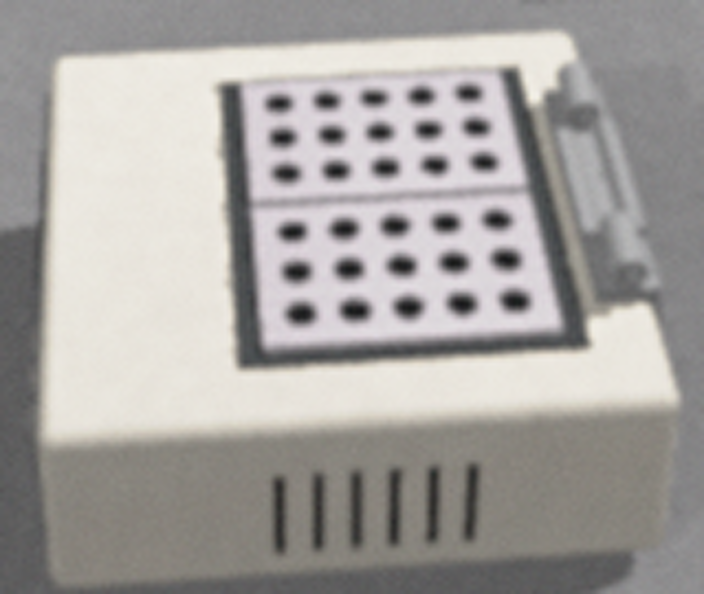

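The crops show the lid's bar corners at crop t1 (193,284) and (446,287), and its panel top ends at (50,303) and (597,297). The heater's top corners are readable in both views (t2 and s2). Next I'll fit poses from these points.

```bash
cat > h.py <<'E'
import numpy as np
from workcell import ctrl
from scipy.optimize import least_squares
C={n:ctrl.calibration(n) for n in("side","top")}
def proj(n,X):
    c=C[n];p=np.atleast_2d(X)@np.array(c["R"]).T+np.array(c["t"]);f=240/np.tan(np.radians(c["vertical_fov"])/2)
    return np.c_[f*p[:,0]/p[:,2]+c["cx"],f*p[:,1]/p[:,2]+c["cy"]]
def place(p,L):
    c,s=np.cos(p[2]),np.sin(p[2]);L=np.atleast_2d(L)
    return np.c_[p[0]+c*L[:,0]-s*L[:,1],p[1]+s*L[:,0]+c*L[:,1],L[:,2]]
def crop(u,x0,y0,s): return (np.array(u,float)+.5)/s-.5+[x0,y0]
def fit(obs,p0,w=lambda n:1):  # obs: list (cam, local pts (world z), pixels)
    f=lambda p:np.concatenate([(proj(n,place(p,L))-u).ravel() for n,L,u in obs])
    r=least_squares(f,p0,loss="soft_l1");print("pose",r.x[:2].round(4),"yaw deg",np.degrees(r.x[2]).round(2))
    for n,L,u in obs: print(n,(proj(n,place(r.x,L))-u).round(1).tolist())
    return r.x
E
python3 - <<'E'
from h import *
H=np.array([[.115,.11,.09],[.115,-.11,.09],[-.115,-.11,.09],[-.115,.11,.09]])
ot=("top",H,crop([[100,42],[530,104],[485,556],[42,492]],358,198,5.4))
os_=("side",H,crop([[572,32],[678,405],[40,442],[58,58]],245,280,4.4))
for o in([ot],[os_],[ot,os_]): p=fit(o,[.55,-.13,0])
K=[[.105,y,.104] for y in(.06,.032,0,-.032,-.06)]
print("hinge",place(p,K).round(4).tolist())
print("top crop",((proj("top",place(p,K))-[358,198])*5.4).round().tolist());print("side crop",((proj("side",place(p,K))-[245,280])*4.4).round().tolist())
L=np.array([[.003,.095,.206],[.003,-.095,.206],[.008,.045,.21],[.008,-.045,.21]])
p=fit([("top",L,crop([[50,303],[597,297],[193,284],[446,287]],185,205,7))],[.5,.3,0])
print(p,"side crop bar",((proj("side",place(p,[[x,y,.21] for y in(.045,-.045) for x in(-.008,.008)]+[[x,y,.206] for y in(.095,-.095) for x in(-.011,.003)]))-[240,140])*5).round().tolist())
E
```

```text
pose [ 0.5018 -0.1725] yaw deg -9.99
top [[-0.3, -0.4], [0.4, -0.4], [0.2, 0.5], [-0.4, 0.3]]
pose [ 0.4994 -0.1763] yaw deg -10.66
side [[0.8, -1.0], [1.9, 0.1], [-1.3, 0.4], [-1.1, -1.1]]
pose [ 0.5005 -0.1745] yaw deg -10.36
top [[0.8, -0.1], [1.5, 0.3], [0.7, 1.1], [0.2, 0.4]]
side [[0.7, -1.9], [2.4, -1.2], [-0.4, -0.4], [-0.9, -1.6]]
hinge [[0.6146, -0.1344, 0.104], [0.6096, -0.1619, 0.104], [0.6038, -0.1934, 0.104], [0.5981, -0.2249, 0.104], [0.593, -0.2524, 0.104]]
top crop [[202.0, 67.0], [258.0, 75.0], [322.0, 85.0], [386.0, 94.0], [442.0, 102.0]]
side crop [[574.0, 69.0], [586.0, 112.0], [601.0, 164.0], [618.0, 220.0], [633.0, 271.0]]
pose [0.5101 0.2898] yaw deg -1.31
top [[-0.1, -0.1], [-0.2, 0.2], [-0.3, 0.2], [0.7, -0.4]]
[ 0.51010217  0.28983849 -0.02287178] side crop bar [[139.0, 75.0], [171.0, 72.0], [169.0, 146.0], [203.0, 142.0], [119.0, 47.0], [146.0, 44.0], [181.0, 198.0], [211.0, 195.0]]
```

View pics/s1.png

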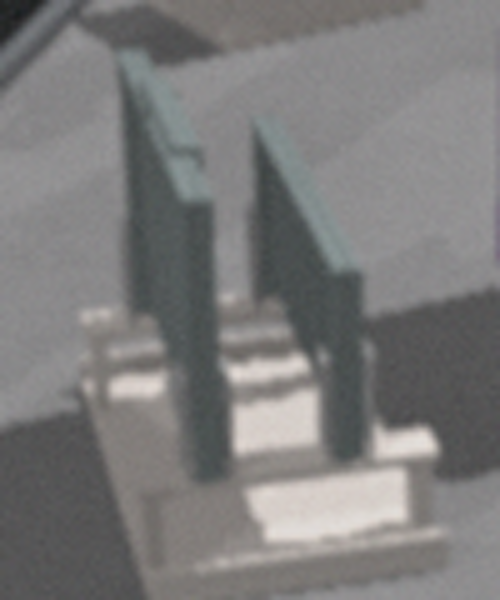

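Both views agree: the lid is at (0.510, 0.290) with yaw −1.3°. The predicted side pixels of the bar's near end, (203,142), lie within 1–2 mm of what crop s1 shows. The heater is near (0.501, −0.174) with yaw about −10.2°. Approaching above the lid.

```bash
python3 -m jog '[[[-1,0,0,46,0],[-1,31.4,-30.4,0,-7.3],[-1,31.4,-30.4,0,-7.3],[-1,31.4,-30.4,0,-7.3],[-1,31.4,-30.4,0,-7.3]]]' 40 && python3 -m jog '[[[-1,31.4,-30.4,0,-7.3],[-1,31.4,-30.4,0,-7.3],[-1,31.4,-30.4,0,-7.3],[-1,31.4,-30.4,0,-7.3],[-1,31.4,-30.4,0,-7.3]]]' && python3 -m jog '[[[-1,31.4,-30.4,0,-7.3],[-1,0,0,0,0],[-1,0,0,0,0]]]'
```

```text
time_s: 0.6
position: [0.3222, 0.4705, 0.4505]
eef_rot: [-3.141, 0.0, 2.308]
force: [0.0, -1.2, 0.2]
grip_width: 0.999
finger_force: 0.0
time_s: 1.1
position: [0.4794, 0.3184, 0.4505]
eef_rot: [-3.141, 0.0, 1.671]
force: [-0.4, 1.1, -0.1]
grip_width: 1.0
finger_force: 0.0
time_s: 1.4
position: [0.5103, 0.2886, 0.4502]
eef_rot: [-3.141, 0.0, 1.547]
force: [-0.6, -0.2, -0.1]
grip_width: 0.997
finger_force: 0.0
```

```bash
python3 -m jog '[[[-1,0,1.2,-30,0],[-1,0,0,-30,0],[-1,0,0,-25,0],[-1,0,0,-10,0],[0.4,0,0,-5,0]]]' && python3 -m jog '[[[0.4,0,0,0,0],[0.4,0,0,0,0],[0.55,0,0,0,0],[0.55,0,0,0,0]]]'&& python3 -m jog '[[[0.6,0,0,0,0],[0.65,0,0,0,0],[0.7,0,0,0,0],[0.7,0,0,0,0]]]'
```

```text
time_s: 1.9
position: [0.509, 0.2914, 0.3498]
eef_rot: [-3.14, 0.001, 1.551]
force: [-0.1, -0.7, -0.1]
grip_width: 0.855
finger_force: 0.0
time_s: 2.3
position: [0.5101, 0.2908, 0.3517]
eef_rot: [3.14, -0.001, 1.549]
force: [0.3, 0.9, 0.3]
grip_width: 0.227
finger_force: 0.9
time_s: 2.7
position: [0.5101, 0.2908, 0.3518]
eef_rot: [3.14, -0.001, 1.549]
force: [-1.8, -0.4, 6.6]
grip_width: 0.223
finger_force: 39.4
```

```bash
python3 - <<'E'
from workcell import ctrl
import cv2
b=ctrl.camera("side");a=ctrl.camera("top")
r=lambda im,x,y,w,h,s:cv2.resize(im[y:y+h,x:x+w,::-1],None,fx=s,fy=s,interpolation=cv2.INTER_CUBIC)
cv2.imwrite("pics/g.png",cv2.hconcat([r(b,230,110,100,150,4),r(a,185,205,100,150,4)]))
E
```

```text
(no output)
```

View pics/g.png

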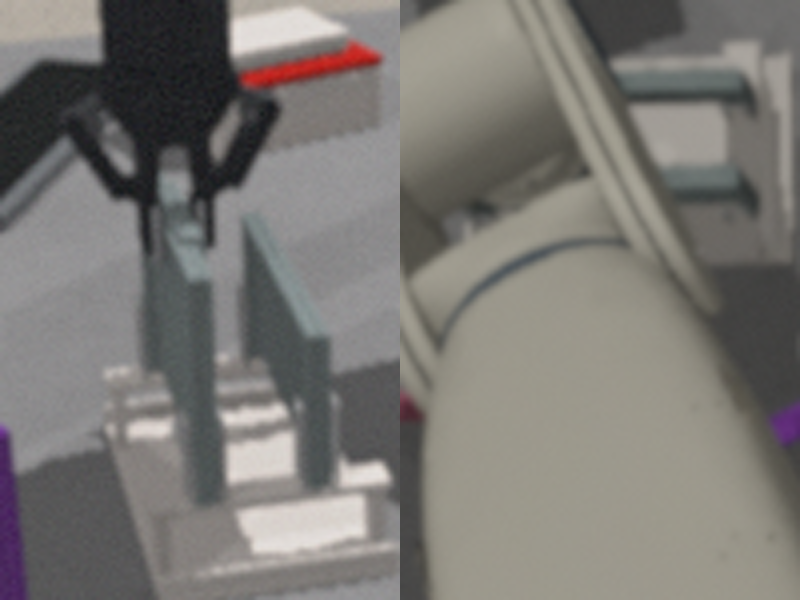

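Side view: the fingers straddle the grip bar squarely, with the lid upright and clear of the dust cover. Finger force is 39 N. Lifting straight up.

```bash
python3 -m jog '[[[0.8,0,0,0,0],[0.8,0,0,5,0],[0.8,0,0,10,0],[0.8,0,0,15,0],[0.8,0,0,20,0]]]' 60 && python3 -m jog '[[[0.8,0,0,25,0],[0.8,0,0,25,0],[0.8,0,0,25,0],[0.8,0,0,20,0],[0.8,0,0,5,0]]]' && python3 -m jog '[[[0.8,0,0,0,0],[0.8,0,0,0,0],[0.8,0,0,0,0]]]'
```

```text
time_s: 3.3
position: [0.5096, 0.2905, 0.4013]
eef_rot: [-3.14, 0.001, 1.549]
force: [0.1, -0.6, -2.4]
grip_width: 0.212
finger_force: 59.2
time_s: 3.8
position: [0.5101, 0.2908, 0.5044]
eef_rot: [3.137, -0.003, 1.549]
force: [0.6, 0.5, -3.5]
grip_width: 0.212
finger_force: 59.2
time_s: 4.1
position: [0.5096, 0.2905, 0.4994]
eef_rot: [-3.139, 0.001, 1.549]
force: [-0.5, -0.3, -3.8]
grip_width: 0.209
finger_force: 59.2
```

```bash
python3 -m jog '[[[0.8,4,-20,0,-0.4],[0.8,6,-30,0,-0.6],[0.8,7.9,-40,0,-0.8],[0.8,7.9,-40,0,-0.8],[0.8,7.9,-40,0,-0.8]]]' && python3 -m jog '[[[0.8,7.9,-40,0,-0.8],[0.8,7.9,-40,0,-0.8],[0.8,7.9,-40,0,-0.8],[0.8,7.9,-40,0,-0.8],[0.8,7.9,-40,0,-0.8]]]' && python3 -m jog '[[[0.8,7.9,-40,0,-0.8],[0.8,6,-30,0,-0.6],[0.8,5,-24,0,-0.4],[0.8,3,-15,0,-0.2],[0.8,0,0,0,0]]]' && python3 -m jog '[[[0.8,0,0,0,0],[0.8,0,0,0,0],[0.8,0,0,0,0]]]'
```

```text
time_s: 4.6
position: [0.5435, 0.1193, 0.4996]
eef_rot: [-3.14, 0.001, 1.489]
force: [1.0, 0.3, -2.8]
grip_width: 0.215
finger_force: 59.1
time_s: 5.1
position: [0.583, -0.081, 0.4996]
eef_rot: [-3.14, -0.0, 1.419]
force: [0.9, 1.3, -2.5]
grip_width: 0.211
finger_force: 59.1
time_s: 5.6
position: [0.6051, -0.1899, 0.4996]
eef_rot: [-3.14, 0.0, 1.383]
force: [0.3, 0.4, -3.4]
grip_width: 0.207
finger_force: 59.2
time_s: 5.9
position: [0.6049, -0.1872, 0.5008]
eef_rot: [-3.141, -0.0, 1.386]
force: [0.0, 1.2, -2.8]
grip_width: 0.209
finger_force: 59.2
```

```bash
python3 - <<'E'
from workcell import ctrl
import cv2
b=ctrl.camera("side");a=ctrl.camera("top")
cv2.imwrite("pics/s3.png",b[:,:,::-1]);cv2.imwrite("pics/t3.png",a[:,:,::-1])
r=lambda im,x,y,w,h,s:cv2.resize(im[y:y+h,x:x+w,::-1],None,fx=s,fy=s,interpolation=cv2.INTER_CUBIC)
cv2.imwrite("pics/v.png",cv2.hconcat([r(b,310,200,150,220,2.7),r(a,350,170,145,220,2.7)]))
E
```

```text
(no output)
```

View pics/v.png

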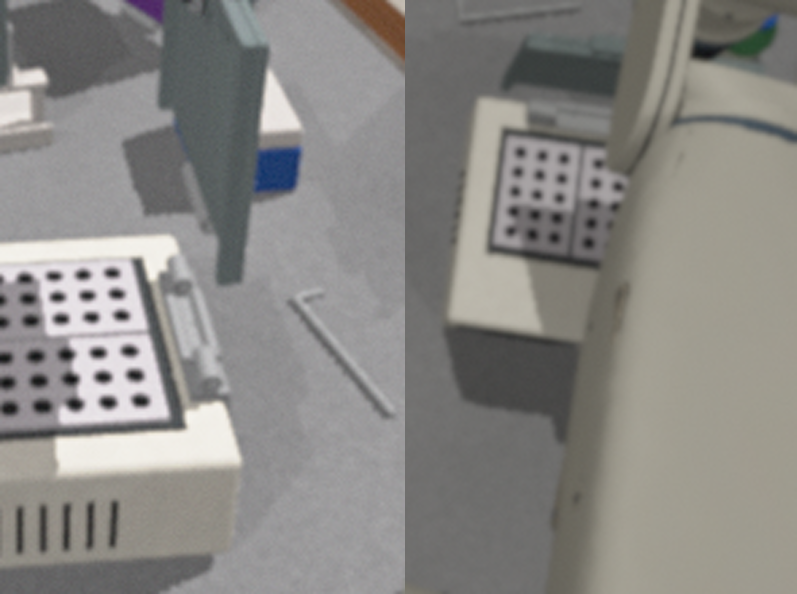

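Side view: the lid hangs upright above the back of the heater, rimmed inner face to the left (towards the panel), with its near bottom corner at crop (232,282). Next I'll compare the hinge and the lid against the model in rectified patches.

```bash
python3 - <<'E'
from h import *
import cv2
p=[.5018,-.1725,np.radians(-9.99)]
S=3.8
def patch(f,n):
    im=cv2.imread(f);X,Y=np.meshgrid(np.arange(532),np.arange(286))
    ly=(266-X)/S/1000; lx=.105+(143-Y)/S/1000
    uv=proj(n,place(p,np.c_[lx.ravel(),ly.ravel(),np.full(lx.size,.104)])).astype(np.float32).reshape(286,532,2)
    o=cv2.remap(im,uv[...,0],uv[...,1],cv2.INTER_CUBIC)
    o=cv2.convertScaleAbs(o,alpha=1.3,beta=-40)
    for y in(60,32,0,-32,-60):
        u=int(266-y*S)
        for a,b in((0,90),(195,286)): cv2.line(o,(u,a),(u,b),(0,0,255),1)
    for x in(-7,0,7):
        v=int(143-x*S)
        for a,b in((0,25),(507,532)): cv2.line(o,(a,v),(b,v),(0,255,0),1)
    return o
t=patch("pics/top0.png","top");s=patch("pics/side0.png","side")
b=cv2.imread("pics/s3.png");c=cv2.resize(b[190:304,362:415],None,fx=5,fy=5,interpolation=cv2.INTER_CUBIC)
st=ctrl.get_state();q=[st["position"][0],st["position"][1],st["eef_rot"][2]-np.pi/2];z0=st["position"][2]-.305
print(st["position"],np.degrees(q[2]),z0)
P=[[x,y,z+z0] for x in(-.011,.003) for y in(.095,-.095) for z in(.009,.159)]+[[0,.029,z0],[0,-.029,z0]]
for u in proj("side",place(q,P)):
    cv2.circle(c,tuple(int(k) for k in (u-[362,190]+.5)*5-.5),2,(0,0,255),-1)
print(proj("side",place(q,P)).round(1).tolist())
o=np.zeros((572,532+c.shape[1],3),np.uint8);o[:286,:532]=t;o[286:,:532]=s;o[:570,532:]=c;cv2.imwrite("pics/m.png",o)
E
```

```text
[ 0.6049665  -0.18742262  0.5009043 ] -10.599899896522576 0.19590430468893766
[[368.7, 237.8], [373.5, 160.0], [390.4, 305.4], [399.1, 216.3], [376.4, 237.4], [381.9, 159.7], [399.8, 304.9], [409.7, 215.9], [381.4, 262.3], [388.3, 282.9]]
```

View pics/m.png

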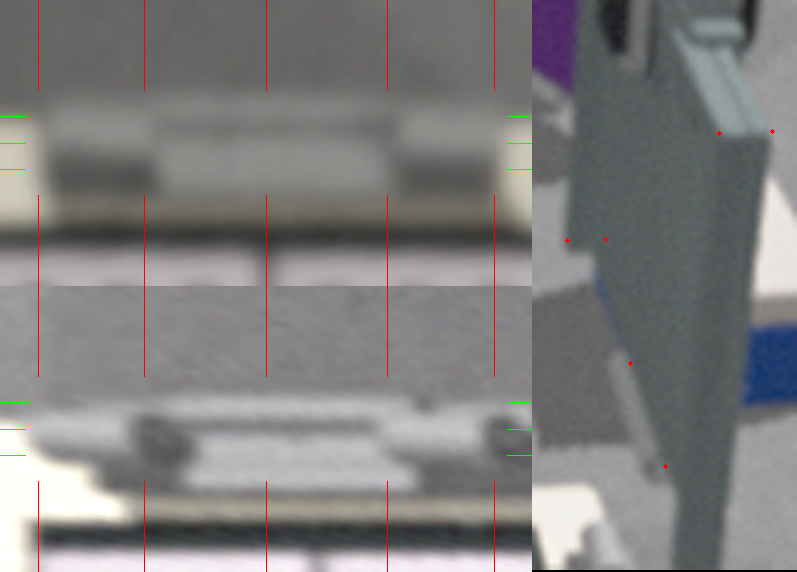

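The lid matches the kinematic prediction to within about 1 px. The hinge appears about 2 mm further to −y than the top fit and about 4 mm further in the side view. The working estimate is hinge_mid (0.6045, −0.193), yaw −10.2°. Lowering to just above it for a close comparison.

```bash
python3 -m jog '[[[0.8,0,-5,-10,0.4],[0.8,0,0,-20,0],[0.8,0,0,-20,0],[0.8,0,0,-15,0],[0.8,0,0,-7,0]]]' && python3 -m jog '[[[0.8,0,0,-3,0],[0.8,0,0,0,0],[0.8,0,0,0,0],[0.8,0,0,0,0],[0.8,0,0,0,0]]]' && python3 - <<'E'
from h import *
import cv2
ims=[];ps=[]
for i in range(12):
    ims.append(ctrl.camera("side").astype(float));s=ctrl.get_state();ps.append(np.r_[s["position"],s["eef_rot"][2],s["force"]])
b=np.mean(ims,0)[:,:,::-1];cv2.imwrite("pics/s4.png",b)
m=np.mean(ps,0);print(m.round(4),np.std(ps,0).round(4))
q=[m[0],m[1],m[3]-np.pi/2];z0=m[2]-.305
c=cv2.resize(b[270:370,350:420].astype(np.uint8),None,fx=8,fy=8,interpolation=cv2.INTER_CUBIC)[:600]
c=cv2.convertScaleAbs(c,alpha=1.3,beta=-30)
n=lambda P,col:[cv2.circle(c,tuple(int(k) for k in (u-[350,270]+.5)*8-.5),2,col,-1) for u in proj("side",place(P[0],P[1]))]
n((q,[[0,.029,z0],[0,-.029,z0],[-.011,-.095,z0+.009],[.003,-.095,z0+.009],[-.011,.095,z0+.009]]),(0,0,255))
n(([.5008,-.1747,np.radians(-10.2)],[[.105,y,.104] for y in(.06,.032,-.032,-.06)]),(0,255,0))
a=cv2.imread("pics/side0.png")[285:360,365:395]
a=cv2.resize(a,None,fx=8,fy=8,interpolation=cv2.INTER_CUBIC)
cv2.imwrite("pics/c4.png",cv2.hconcat([c,a])[:, :800])
print(c.shape,a.shape)
E
```

```text
time_s: 6.5
position: [0.6045, -0.1933, 0.4265]
eef_rot: [-3.139, -0.0, 1.392]
force: [-1.0, 1.4, -3.5]
grip_width: 0.212
finger_force: 59.2
time_s: 7.0
position: [0.6051, -0.1933, 0.4264]
eef_rot: [3.14, 0.0, 1.392]
force: [0.2, 0.5, -3.2]
grip_width: 0.214
finger_force: 59.1
[ 0.605  -0.1933  0.4259  1.3916  0.088   0.1035 -2.9985] [0.000e+00 0.000e+00 2.000e-04 0.000e+00 4.519e-01 3.363e-01 3.994e-01]
(600, 560, 3) (600, 240, 3)[ WARN:0@5.260] global loadsave.cpp:1063 imwrite_ Unsupported depth image for selected encoder is fallbacked to CV_8U.
```

View pics/c4.png

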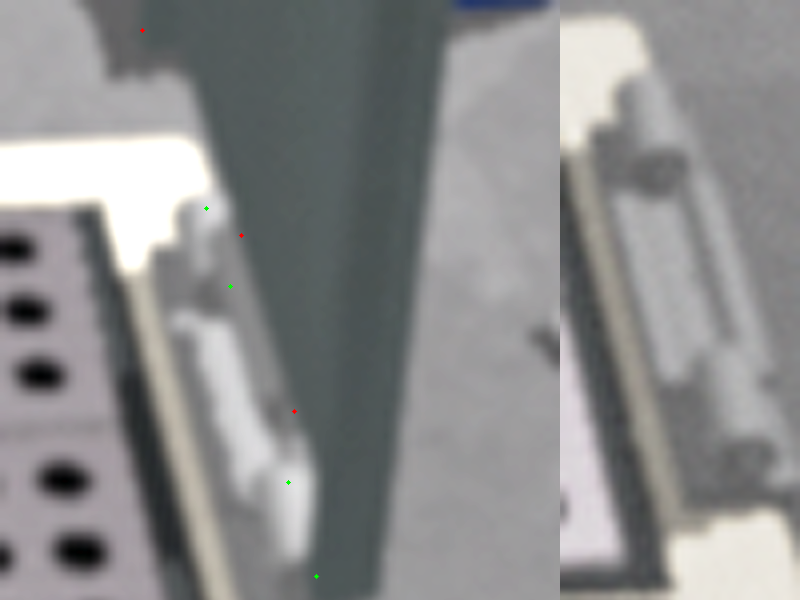

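In the side crop the lid tube hangs just above the gap, with its near end at about (285,428). The fixed knuckles are at about (650,165) and (745,452) in the right panel, which matches the hinge estimate in y to within 1 mm; x may be 1–3 mm smaller. I'll lower in small steps and watch the force.

```bash
python3 -m jog '[[[0.8,-1.5,0,0,0],[0.8,0,0,-2,0],[0.8,0,0,-2,0],[0.8,0,0,0,0]]]' && python3 -m jog '[[[0.8,0,0,-2,0],[0.8,0,0,-2,0],[0.8,0,0,0,0]]]' && python3 - <<'E'
from workcell import ctrl
import numpy as np
for i in range(3):
    ctrl.camera("side");s=ctrl.get_state();print(s["position"].round(4),s["force"].round(1),s["torque"].round(2))
E
```

```text
time_s: 8.0
position: [0.6033, -0.1933, 0.4212]
eef_rot: [-3.141, -0.0, 1.392]
force: [-0.1, 0.9, -3.8]
grip_width: 0.211
finger_force: 59.1
time_s: 8.3
position: [0.6034, -0.1933, 0.4173]
eef_rot: [-3.141, -0.0, 1.392]
force: [-0.4, -0.4, -3.3]
grip_width: 0.212
finger_force: 59.1
[ 0.6034 -0.1933  0.4175] [ 0.2 -0.1 -3.3] [0.04 0.01 0.03]
[ 0.6035 -0.1933  0.4176] [-0.3 -0.1 -2.1] [ 0.02 -0.05  0.01]
[ 0.6035 -0.1933  0.4177] [ 0.1 -0.  -3.2] [-0.   -0.02  0.01]
```

```bash
python3 -m jog '[[[0.8,0,0,-1,0],[0.8,0,0,-1,0],[0.8,0,0,-1,0],[0.8,0,0,0,0]]]' && python3 -m jog '[[[0.8,0,0,-1,0],[0.8,0,0,-1,0],[0.8,0,0,0,0]]]' && python3 -m jog '[[[0.8,0,0,-1,0],[0.8,0,0,0,0]]]' && python3 -m jog '[[[0.8,0,0,-1,0],[0.8,0,0,0,0]]]' 
```

```text
time_s: 8.85
position: [0.6034, -0.1933, 0.4145]
eef_rot: [-3.141, -0.0, 1.392]
force: [0.0, 0.1, -3.7]
grip_width: 0.212
finger_force: 59.1
time_s: 9.15
position: [0.6034, -0.1933, 0.4125]
eef_rot: [-3.141, -0.0, 1.392]
force: [-0.6, 0.3, -3.2]
grip_width: 0.211
finger_force: 59.1
time_s: 9.35
position: [0.6034, -0.1933, 0.4116]
eef_rot: [-3.141, -0.0, 1.392]
force: [0.4, -0.2, -3.3]
grip_width: 0.214
finger_force: 59.1
time_s: 9.55
position: [0.6034, -0.1933, 0.4106]
eef_rot: [-3.141, -0.0, 1.392]
force: [0.5, 0.4, -3.1]
grip_width: 0.212
finger_force: 59.1
```

```bash
for i in 1 2 3; do python3 -m jog '[[[0.8,0,0,-0.7,0],[0.8,0,0,0,0]]]' | sed -n 2,4p; done
```

```text
position: [0.6034, -0.1933, 0.4099]
eef_rot: [-3.141, -0.0, 1.392]
force: [-0.1, 0.3, -2.9]
position: [0.6034, -0.1933, 0.4092]
eef_rot: [-3.141, -0.0, 1.392]
force: [0.4, 0.5, -3.4]
position: [0.6034, -0.1933, 0.4085]
eef_rot: [-3.141, -0.0, 1.392]
force: [0.1, -0.2, -3.3]
```

```bash
python3 -m jog '[[[0.8,0,0,-0.5,0],[0.8,0,0,0,0]]]' | sed -n 2,4p; python3 -m jog '[[[0.8,0,0,-0.5,0],[0.8,0,0,0,0]]]' | sed -n 2,4p;  python3 -m jog '[[[0.8,0,0,-0.5,0],[0.8,0,0,0,0]]]' | sed -n 2,4p
```

```text
position: [0.6035, -0.1933, 0.4082]
eef_rot: [3.141, 0.0, 1.392]
force: [0.3, 0.5, -3.6]
position: [0.6036, -0.1933, 0.4081]
eef_rot: [3.141, 0.0, 1.392]
force: [-0.3, 0.5, 0.8]
position: [0.6037, -0.1933, 0.4081]
eef_rot: [3.14, 0.0, 1.392]
force: [-0.5, 0.9, 5.0]
```

The knuckle met the seat at TCP z = 0.408, within 0.3 mm of the height expected for resting in the seat, and with no side force. Next I'll raise it slightly and probe along the hinge for the fixed knuckles to centre it.

```bash
python3 -m jog '[[[0.8,0,0,1.6,0],[0.8,0.18,1,0,0],[0.8,0,0,0,0]]]' | sed -n 2,4p; python3 -m jog '[[[0.8,0.09,0.5,0,0],[0.8,0,0,0,0]]]' | sed -n 2,4p;  python3 -m jog '[[[0.8,0.09,0.5,0,0],[0.8,0,0,0,0]]]' | sed -n 2,4p; python3 -m jog '[[[0.8,0.09,0.5,0,0],[0.8,0,0,0,0]]]' | sed -n 2,4p
```

```text
position: [0.6036, -0.1922, 0.4082]
eef_rot: [-3.141, -0.0, 1.392]
force: [-0.3, -0.0, -2.5]
position: [0.6037, -0.1917, 0.4083]
eef_rot: [-3.141, -0.0, 1.392]
force: [-0.1, 0.5, -3.3]
position: [0.6038, -0.1912, 0.4086]
eef_rot: [-3.141, -0.0, 1.392]
force: [-0.3, -0.6, -2.6]
position: [0.6039, -0.1907, 0.4087]
eef_rot: [-3.142, -0.0, 1.392]
force: [0.3, 0.2, -3.3]
```

```bash
python3 -m jog '[[[0.8,0.09,0.5,0,0],[0.8,0,0,0,0]]]' | sed -n 2,4p; python3 -m jog '[[[0.8,0.09,0.5,0,0],[0.8,0,0,0,0]]]' | sed -n 2,4p;  python3 -m jog '[[[0.8,0.09,0.5,0,0],[0.8,0,0,0,0]]]' | sed -n 2,4p; python3 -m jog '[[[0.8,0.09,0.5,0,0],[0.8,0,0,0,0]]]' | sed -n 2,4p
```

```text
position: [0.604, -0.1903, 0.4087]
eef_rot: [3.142, 0.0, 1.392]
force: [0.1, -0.2, -3.2]
position: [0.6041, -0.1898, 0.4088]
eef_rot: [3.141, 0.0, 1.392]
force: [-0.2, -1.6, -2.6]
position: [0.6042, -0.1894, 0.4088]
eef_rot: [3.141, 0.0, 1.392]
force: [-0.6, -0.8, -2.5]
position: [0.6043, -0.1889, 0.4089]
eef_rot: [3.141, 0.0, 1.392]
force: [-1.4, -1.7, -1.9]
```

```bash
python3 -m jog '[[[0.8,0.09,0.5,0,0],[0.8,0,0,0,0]]]' | sed -n 2,4p; python3 -m jog '[[[0.8,0.09,0.5,0,0],[0.8,0,0,0,0],[0.8,0,0,0,0]]]' | sed -n 2,4p; python3 - <<'E'
from workcell import ctrl
import numpy as np
v=[]
for i in range(6):
    ctrl.camera("side");s=ctrl.get_state();v.append(np.r_[s["position"]*1000,s["force"],s["torque"]])
print(np.mean(v,0).round(2))
E
```

```text
position: [0.6044, -0.1884, 0.4089]
eef_rot: [3.141, 0.0, 1.392]
force: [-0.5, -1.9, -1.5]
position: [0.6045, -0.1879, 0.4089]
eef_rot: [3.141, 0.0, 1.392]
force: [-0.4, -3.1, -1.1]
[ 6.0446e+02 -1.8780e+02  4.0873e+02 -5.6000e-01 -2.8900e+00 -1.1300e+00
 -7.4000e-01  1.1000e-01 -1.0000e-02]
```

```bash
python3 -m jog '[[[0.8,-0.45,-2.5,0,0],[0.8,0,0,0,0],[0.8,0,0,0,0]]]' | sed -n 2,4p; python3 -m jog '[[[0.8,-0.54,-3,0,0],[0.8,0,0,0,0],[0.8,0,0,0,0]]]' | sed -n 2,4p;  python3 -m jog '[[[0.8,-0.18,-1,0,0],[0.8,0,0,0,0]]]' | sed -n 2,4p; python3 -m jog '[[[0.8,-0.09,-0.5,0,0],[0.8,0,0,0,0]]]' | sed -n 2,4p;python3 -m jog '[[[0.8,-0.09,-0.5,0,0],[0.8,0,0,0,0]]]' | sed -n 2,4p
```

```text
position: [0.6039, -0.19, 0.4084]
eef_rot: [-3.141, -0.001, 1.391]
force: [0.5, 0.2, -2.1]
position: [0.6034, -0.1934, 0.4087]
eef_rot: [-3.142, -0.0, 1.391]
force: [-1.0, -0.8, -3.2]
position: [0.6033, -0.1944, 0.4088]
eef_rot: [3.142, -0.0, 1.392]
force: [-0.2, -0.3, -3.9]
position: [0.6032, -0.1948, 0.4087]
eef_rot: [-3.142, 0.0, 1.392]
force: [0.7, 0.7, -4.0]
position: [0.6031, -0.1953, 0.4087]
eef_rot: [3.142, 0.0, 1.392]
force: [-0.1, 0.0, -3.8]
```

```bash
python3 -m jog '[[[0.8,-0.09,-0.5,0,0],[0.8,0,0,0,0],[0.8,0,0,0,0]]]' | sed -n 2,4p; python3 -m jog '[[[0.8,-0.09,-0.5,0,0],[0.8,0,0,0,0],[0.8,0,0,0,0]]]' | sed -n 2,4p;python3 -m jog '[[[0.8,-0.09,-0.5,0,0],[0.8,0,0,0,0],[0.8,0,0,0,0]]]' | sed -n 2,4p;python3 -m jog '[[[0.8,-0.09,-0.5,0,0],[0.8,0,0,0,0],[0.8,0,0,0,0]]]' | sed -n 2,4p
```

```text
position: [0.603, -0.1958, 0.4087]
eef_rot: [3.142, -0.0, 1.392]
force: [0.1, 0.9, -2.9]
position: [0.6029, -0.1962, 0.4087]
eef_rot: [3.142, -0.0, 1.392]
force: [-0.6, 1.1, -1.6]
position: [0.6029, -0.1967, 0.4088]
eef_rot: [3.142, -0.0, 1.392]
force: [0.8, 1.6, -1.6]
position: [0.6028, -0.1972, 0.4088]
eef_rot: [3.141, -0.0, 1.392]
force: [-0.0, 2.3, -1.3]
```

The end contacts lie at y ≈ −0.1898 and −0.1957. That is 5.9 mm apart against an expected 6, so the centre is −0.1928. Centring there, then probing across the seat in x.

```bash
cat > rd.py <<'E'
from workcell import ctrl
import numpy as np
v=[]
for i in range(6):
    ctrl.camera("side");s=ctrl.get_state();v.append(np.r_[s["position"]*1000,s["force"],s["torque"]])
print(np.mean(v,0).round(2).tolist(),round(s["time_s"],2))
E
python3 -m jog '[[[0.8,0.36,2,0,0],[0.8,0.42,2.4,0,0],[0.8,0,0,0,0]]]' | sed -n 2,4p; python3 rd.py
python3 -m jog '[[[0.8,1,-0.18,0,0],[0.8,0,0,0,0]]]' >/dev/null; python3 rd.py
python3 -m jog '[[[0.8,1,-0.18,0,0],[0.8,0,0,0,0]]]' >/dev/null; python3 rd.py
```

```text
position: [0.6035, -0.1928, 0.4086]
eef_rot: [-3.141, 0.001, 1.392]
force: [0.5, -1.0, -3.5]
[603.49, -192.96, 408.67, 0.01, 0.03, -3.26, -0.0, 0.0, -0.01] 16.25
[604.49, -193.11, 408.72, -0.39, -0.19, -2.69, -0.01, 0.12, 0.01] 16.75
[605.42, -193.25, 408.73, -1.7, 0.29, -1.1, 0.04, 0.53, -0.0] 17.25
```

```bash
python3 -m jog '[[[0.8,-2,0.36,0,0],[0.8,-1,0.18,0,0],[0.8,0,0,0,0]]]' >/dev/null; python3 rd.py
python3 -m jog '[[[0.8,-1,0.18,0,0],[0.8,0,0,0,0]]]' >/dev/null; python3 rd.py
```

```text
[602.6, -192.71, 408.74, -0.13, 0.05, -3.06, 0.01, -0.01, -0.01] 17.85
[601.67, -192.58, 408.92, 1.43, -0.1, -2.71, -0.06, -0.37, -0.04] 18.35
```

```bash
python3 -m jog '[[[0.8,1.8,-0.32,0,0],[0.8,0,0,0,0],[0.8,0,0,0,0]]]' |tail -5; python3 rd.py; python3 - <<'E'
from h import *
import cv2
a=cv2.cvtColor(cv2.imread("pics/s4.png"),6)
im=np.mean([ctrl.camera("side").astype(float) for _ in range(8)],0)[:,:,::-1].astype(np.uint8);cv2.imwrite("pics/s5.png",im);b=cv2.cvtColor(im,6)
s=ctrl.get_state();q0=[.605,-.1933,1.3916-np.pi/2];z0=.4259-.305;q1=[*s["position"][:2],s["eef_rot"][2]-np.pi/2];z1=s["position"][2]-.305
for nm,L in dict(nt=[-.004,-.095,.159],nb=[.003,-.095,.009],nb2=[-.011,-.095,.012],ft=[-.011,.095,.155],fb=[-.011,.095,.012]).items():
    u0=proj("side",place(q0,[[L[0],L[1],L[2]+z0]]))[0];u1=proj("side",place(q1,[[L[0],L[1],L[2]+z1]]))[0]
    c=u0.round().astype(int);h=9;T=a[c[1]-h:c[1]+h+1,c[0]-h:c[0]+h+1];e=(u1-u0).round().astype(int)
    W=b[c[1]+e[1]-h-6:c[1]+e[1]+h+7,c[0]+e[0]-h-6:c[0]+e[0]+h+7]
    R=cv2.matchTemplate(W,T,cv2.TM_CCOEFF_NORMED);_,m,_,l=cv2.minMaxLoc(R);x,y=l
    sub=lambda p,q,r:(p-r)/2/(p-2*q+r)
    d=np.array([x,y],float)
    if 0<x<12 and 0<y<12: d+= [sub(R[y,x-1],m,R[y,x+1]),sub(R[y-1,x],m,R[y+1,x])]
    print(nm,u0.round(1),"expected",(u1-u0).round(2),"seen",(d-6+e).round(2),round(m,3))
E
```

```text
position: [0.6032, -0.1928, 0.4084]
eef_rot: [-3.141, -0.0, 1.392]
force: [-0.5, 0.3, -3.0]
grip_width: 0.211
finger_force: 59.1
[603.21, -192.83, 408.55, -0.11, 0.25, -3.2, 0.01, -0.01, 0.0] 18.95
nt [401.6 265.6] expected [-2.33 10.08] seen [-3.94  5.52] 0.763
nb [397.5 345. ] expected [-2.03  8.06] seen [0.93 4.81] 0.933
nb2 [388.7 344.1] expected [-1.93  8.1 ] seen [-0.16  3.92] 0.789
ft [371.8 204.4] expected [-1.55  8.78] seen [-2.91  6.92] 0.806
fb [367.5 272.1] expected [-1.38  7.38] seen [1.67 4.81] 0.877
```

```bash
python3 - <<'E'
from h import *
import cv2
for f,q,z in(("s3",[.60497,-.18742,np.radians(-10.6)],.5009),("s4",[.605,-.1933,1.3916-np.pi/2],.4259),("s5",[.6033,-.1928,1.392-np.pi/2],.4086)):
    im=cv2.GaussianBlur(cv2.imread(f"pics/{f}.png"),(3,3),0).astype(int);B,G,R=im[...,0],im[...,1],im[...,2]
    z0=z-.305;P=lambda L:proj("side",place(q,np.array(L)+[0,0,z0]))
    m=((G-R)>5)&(B-R<25)&(G<150)&(G>50)
    n,lab,st,_=cv2.connectedComponentsWithStats(m.astype(np.uint8));c=P([[-.004,-.05,.07]])[0].round().astype(int)
    k=lab[c[1],c[0]];m=lab==k;print(f,"color",im[c[1],c[0]],"bbox",st[k].tolist())
    # near outer vertical edge (right), near rim edge, far rim edge
    for nm,x,y,side in(("near right",.003,-.095,1),("far left",-.011,.095,0)):
        L=P([[x,y,t] for t in(.02,.05,.08,.11,.14)]);o=[]
        for u in L:
            cols=np.flatnonzero(m[int(round(u[1]))]);o.append(round(float((cols.max()if side else cols.min())-u[0]),1) if len(cols) else None)
        print(nm,"seen-pred u (z 20..140)",o)
    L=P([[-.003,y,.009] for y in(.08,.06,-.06,-.08)]+[[.003,-.095,.009],[-.011,-.095,.009],[-.011,.095,.009],[-.009,.095,.009]])
    print("bottom: seen-pred v",[round(float(np.flatnonzero(m[:,int(round(u[0]))]).max()-u[1]),1) for u in L],L.round(0)[:,0].tolist(),"lowest",np.flatnonzero(m.any(1)).max(),"pred",L[4:6,1].round(1))
E
```

```text
s3 color [97 98 89] bbox [369, 172, 40, 133, 2426]
near right seen-pred u (z 20..140) [-4.4, -3.3, -1.2, -3.2, -2.3]
far left seen-pred u (z 20..140) [1.0, 1.1, 2.1, 16.2, None]
bottom: seen-pred v [6.0, 2.9, 12.5, 5.3, -19.9, -24.4, -0.8, 0.3] [375.0, 377.0, 391.0, 394.0, 400.0, 390.0, 369.0, 370.0] lowest 304 pred [304.9 305.4]
s4 color [98 98 90] bbox [368, 216, 39, 129, 2244]
near right seen-pred u (z 20..140) [-3.1, -1.8, -1.6, -2.4, -2.3]
far left seen-pred u (z 20..140) [0.3, 1.4, 1.5, 1.6, None]Traceback (most recent call last):
  File "<stdin>", line 16, in <module>
    return umr_maximum(a, axis, None, out, keepdims, initial, where)
ValueError: zero-size array to reduction operation maximum which has no identity
```

```bash
python3 - <<'E'
from h import *
import cv2
for f,q,z in(("s3",[.60497,-.18742,np.radians(-10.6)],.5009),("s4",[.605,-.1933,1.3916-np.pi/2],.4259),("s5",[.6033,-.1928,1.392-np.pi/2],.4086)):
    g=cv2.GaussianBlur(cv2.imread(f"pics/{f}.png"),(3,3),0).astype(float)
    P=lambda L:proj("side",place(q,np.array(L)+[0,0,z-.305]))
    def edge(a,b,k=12,r=6,n=None): # mean/slope of strongest edge across predicted line a-b (perp. offset px)
        A,B=P([a,b]);d=(B-A)/np.linalg.norm(B-A);nn=np.array([-d[1],d[0]]);o=np.arange(-r,r+.01,.25);out=[]
        prof=[]
        for t in np.linspace(.08,.92,k):
            s=A+t*(B-A)+o[:,None]*nn
            pr=cv2.remap(g,s[:,0].astype(np.float32)[None],s[:,1].astype(np.float32)[None],1)[0]
            gr=np.linalg.norm(np.gradient(pr,axis=0),axis=1);out.append(o[gr.argmax()])
        return np.round(out,1).tolist()
    print(f)
    print(" near outer vert",edge([.003,-.095,.009],[.003,-.095,.159]))
    print(" near rim vert  ",edge([-.011,-.095,.009],[-.011,-.095,.159]))
    print(" top rim edge   ",edge([-.011,-.095,.159],[-.011,-.05,.159]))
    print(" bottom inner   ",edge([-.003,.09,.009],[-.003,.035,.009]))
    print(" near bottom    ",edge([-.009,-.095,.009],[.003,-.095,.009],5))
    print(" far bottom     ",edge([-.011,.095,.009],[-.004,.095,.009],5))
E
```

```text
s3
 near outer vert [-1.0, -0.8, -0.8, -0.5, 0.0, 0.0, 0.5, -0.5, 0.0, -0.8, -0.2, -0.5]
 near rim vert   [-1.8, -1.2, -2.8, -5.5, -0.5, -1.0, 5.5, 0.0, -0.5, -0.8, 1.0, 0.0]
 top rim edge    [0.2, 0.0, 0.2, 0.0, 0.2, 0.0, -0.2, 0.0, 0.0, 0.2, 0.0, 0.2]
 bottom inner    [0.8, 0.8, 0.2, 2.0, 1.2, 1.8, 2.0, 1.5, 2.2, 1.5, 2.2, 1.2]
 near bottom     [0.2, 0.0, -0.5, -0.8, -0.8]
 far bottom      [1.5, 3.0, 3.0, 2.8, 2.8]
s4
 near outer vert [-1.0, -0.5, -0.2, -0.5, -0.2, -0.5, 0.0, -0.5, -0.2, 0.2, 0.2, 6.0]
 near rim vert   [-1.2, -1.5, -1.8, -4.5, -6.0, 0.0, -0.2, -0.2, -0.5, -0.2, -1.0, 0.5]
 top rim edge    [0.8, 0.0, 0.2, 0.2, 0.2, 0.0, 0.2, 0.0, -0.2, 0.2, 0.0, 0.0]
 bottom inner    [1.5, 1.8, 1.2, 0.8, 0.5, 0.0, 1.0, 1.2, 1.5, 1.0, 1.2, 1.0]
 near bottom     [3.0, 3.2, 5.8, -0.5, -0.8]
 far bottom      [6.0, 5.2, 5.5, 5.2, 5.2]
s5
 near outer vert [-0.5, -0.8, -0.2, -0.5, -0.5, -0.2, -0.5, -0.5, -0.2, -0.5, -0.5, -0.2]
 near rim vert   [-1.2, -2.5, -1.8, -4.8, -6.0, 6.0, -1.2, -0.8, -0.5, -0.2, -0.8, -0.2]
 top rim edge    [0.5, 0.5, 0.0, 0.0, 0.0, 0.0, 0.0, 0.0, 0.0, 0.2, 0.0, 0.2]
 bottom inner    [0.5, 0.2, 0.8, -0.2, 0.2, 0.0, -0.2, 0.2, 3.0, 3.5, 3.8, 0.0]
 near bottom     [0.0, 0.0, -1.0, -0.8, 0.2]
 far bottom      [5.8, 5.8, 6.0, 5.8, 5.8]
```

```bash
python3 -m jog '[[[0.8,0.2,0,-0.1,0],[0.8,0,0,0,0],[0.8,0,0,0,0],[0.8,0,0,0,0],[0.8,0,0,0,0]]]'; python3 rd.py; python3 -c "
from workcell import ctrl
print(abs(ctrl.get_state()['qvel']).max()); print(ctrl.hand_in())"
```

```text
time_s: 19.85
position: [0.6035, -0.1929, 0.4086]
eef_rot: [-3.142, 0.0, 1.392]
force: [0.5, -0.2, -3.1]
grip_width: 0.213
finger_force: 59.1
[603.52, -192.87, 408.62, -0.08, 0.23, -3.26, 0.01, 0.0, -0.0] 20.15
0.0026196406521776117
the job is handed in; nothing more can be done
None
```

I handed the job in at about 20 s with the lid still held upright and still by its grip bar, its knuckle in the seat about 0.5 mm above resting, centred between the fixed knuckles by touch to about half a millimetre and not bearing down; I did not touch the pin, dust cover, tip box or bottle.

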